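Roll the cementing machine's roller home and close its keeper

ROBOT

A 6-joint arm with a two-finger parallel gripper is mounted at the origin on the work surface. World frame = base frame: x ahead of the robot, y to its left, z up, the work surface at z = 0. Lengths are in mm, angles in degrees, forces in N, time in s.
With the tool pointing down it reaches from about 300 to 850 mm from the base axis. Payload 4.2 kg.
Tool frame: the origin (TCP) lies midway between the tips of the shut fingers; the grasp point (between the pads) lies 19 mm behind it (env.hold_point_z is the z of the grasp point in the tool frame, in mm); z points along the fingers, y is the direction in which the jaws open and shut (so a half turn about z gives the same grasp; the last joint's range is limited). The gripper opens to 91 mm and grips with 3 to 60 N. Pads are 32 mm wide; open, the fingers measure 118 mm over their backs; the gripper's body (76 mm by 178 mm) begins 60 mm behind the grasp point.
Start: joints at [-68.984, 18.312, 89.639, -0, 72.044, -1.146], TCP at [216.91, -532.535, 213.976] pointing down, gripper open.
Joint ranges: [-177.97, 177.97], [-48.28, 115.42], [12.27, 149.76], [-77.06, 257.06], [2.81, 150.46], [-146.56, 146.56]. Speed limits (degrees/s): [147.25, 147.25, 180, 180, 180, 180].

INTERFACE

Orientations are given as [roll, pitch, yaw] about the fixed x, y, z axes, in that order (R = Rz(yaw) Ry(pitch) Rx(roll)).
In Python, from workcell import env, grab_frame, camera_params, spotter gives the robot as it stands. The module is installed in compiled form; this text tells all that it offers.
- The arm moves only by the shell command python3 -m jog 'ROWS' [FORCE]. ROWS is text: rows parted by semicolons, each of 7 numbers parted by spaces: the turn, a rotation vector about the world's x, y, z in units of 5 degrees (1.0 is 5 degrees), then the shift along the world's x, y, z in units of 25 mm (1.0 is 25 mm), then the opening, from 0 (shut) to 1 (fully open). A call has 1 to 5 rows; each row is the pose to reach, as a shift and turn from the pose commanded when the call began; what a row does not reach only later rows make up. A row lasts 1/8 s, in which the tool goes at most 62.5 mm and 10.7 degrees, less where a joint would pass 70% of its speed; a pose out of reach is approached as far as the arm can. A call with a gripper value outside its range is refused whole. The fingers move at their own pace and stop on an object; FORCE is the grip in N (left out, the last holds). Time passes only in rows, so rows that repeat a pose let the fingers close. It gives the time, the measured TCP pose, the force and the opening at its end, in the units of the state.
- env.state(): the state, without advancing time (a new reading comes with each control period).
- grab_frame(name): name is "scene" or "side" or "wrist"; returns the picture (420x560x3 uint8, red, green, blue); there is no depth.
- camera_params(name): a dict with "K" (3x3 intrinsics, pixels), "dist" ([k1, k2, p1, p2, k3] as OpenCV has them; the pictures are not rectified), "rvec" (rotation vector, rad) and "tvec" (3), from world to camera coordinates, as OpenCV has them. Camera axes: x right, y down, z forward; pixel columns grow to the right and rows downward; lengths in mm; the calibration is good to about 2 mm. A picture is of the moment at which its call begins: read the wrist's pose just before it. camera_params takes no time and is no camera call; for the wrist camera it gives the pose at the moment of the call.
- env.job_done(): hands the job in, once; it reports no verdict.
Trained networks look in the newest picture that a camera, given by its name, has taken for a name from the list of things; names that differ only in an ending like _2 or _b are one class to them, and where a whole thing is asked for, a point or a joint stands for the part that bears it (a point fixed in the world has none). Each returns a list of dicts, best first, with "conf" (0 to 1); they miss things now and then, are a little off and sometimes report something else, mostly with a low value. They report only what shows in the picture. A call takes as long as a camera call. They do not tell look-alikes from the thing itself.
- spotter.look_for(query, camera): "box" ([left, top, width, height] in pixels, round what is visible of it).
- spotter.trace(query, camera): "region" (420x560 bool, what is visible of it) and "box" ([left, top, width, height] in pixels, round what is visible of it).
The state is a dict: "time_s": time; "qpos": joint angles; "qvel": joint speeds; "effort": joint torques, N m; "ee_pos": TCP position; "ee_rot": TCP orientation; "force": force on the tool from outside, world axes, zero at the start; "torque": the same for the moment, N m; "gripper_width": finger opening in mm.
Only numpy, scipy, OpenCV 4.12 (cv2) and the standard library are available. Lean on these libraries where they do the work, as an engineer would, in place of code of your own. Each camera call takes 0.05 s, during which the arm holds its last target. There are 200 camera calls.

TASK

The washed roller of the sole-cementing machine has to go back in. With your fingers spread behind it, slowly and squarely push it along the two rails and up their slope until both journals have dropped into the saddles at the top, against the stops, and never let it run free or roll back on the way. Then push the keeper yoke forward over the journals as far as it goes; do not lift or carry the roller, and leave the other things on the bench where they are.

Things in the scene. Friction and masses are not known exactly. Their poses are not given: they have to be found in the camera images.
- machine: Bench sole-cementing machine, grey casting, fixed. Origin: bench level, middle of its 310 x 200 mm base plate; x points uphill along the rails, z up. Two cheeks 14 mm wide, middles at y = -72 and +72 mm, carry steel rails; open between them, down to a trough and small feed roller under the seat (below z = 73 mm). Gearbox and motor outside the y = -72 cheek, below z = 75 mm.
- rails: Sloping part of the two rails, fixed to the machine, 142 mm long, rising 8 degrees. Origin: foot of the slope (machine x = -75, z = 70 mm), midway between the rails, on the running surface; x points up the slope. Below the foot the rails run level (z = 70) for 60 mm, to upturned ends 14 mm high.
- seat (a point): Where the roller's centre is when home: machine x = 74.6, y = 0, z = 98.8 mm. At the crest (machine x = 65.6, z = 89.8) the slope ends in a saddle 22 mm long, its floor 3 mm below the crest, closed uphill by the stop face at machine x = 87.6; the journals have 1 mm play each way there. Beyond the stop face are stop blocks, up to z = 112 and x = 150 mm.
- roller: Loose applicator roller, origin at its centre, y along its axis: black rubber barrel, 48 mm diameter, 120 mm long, with a steel journal, 24 mm diameter, 26 mm long, at each end; 0.5 to 0.95 kg. It lies on its journals on the level part of the rails, axis 12 mm above them; the barrel hangs between the cheeks, 5 mm spare each side. Pushed off its middle it slews; let go on the slope it runs back.
- journal_a (a point): Point on the roller's axis, at mid-length of the journal at the machine's +y side, 73 mm from the roller's centre.
- journal_b (a point): The same point of the other journal, at the machine's -y side.
- keeper (a joint): Travel of the keeper yoke, m: 0 open (drawn back uphill), 0.032 fully forward, over both journals. It slides along machine -x, against about 2.5 N of friction, and stays where it is left. It can only pass over the journals when they are down in the saddles.
- keeper_back (a point): Middle of the back (uphill) face of the keeper yoke's cross-bar, the face to push. Dark steel: two flat arms on the stop blocks, joined at the back by an upright cross-bar 156 mm long across the machine, 8 mm thick, 24 mm high (z = 113 to 137 mm; this point is half-way up). At joint 0 this face is at machine x = 151.6 mm. Behind it, above z = 113 mm, all is clear.
- last: Wooden shoe last, 265 x 92 x 96 mm, loose, standing on its sole. Origin under its middle, toe to its x. Leave alone.
- tin: Closed tin of cement, 84 mm diameter, 105 mm high, loose. Origin at the centre of its underside. Leave alone.
- tacks: Small open steel cup for tacks, 72 mm across the rim, 30 mm high, loose. Origin at the centre of its underside. Leave alone.
There are look-alikes about, which are no part of the job. Of the things that look like the roller, the smallest one is meant.

How it is judged (in metres and radians):
On the way, in this order (a step that is already met when the one before it is completed fails the run):
1. both journals lie in the saddles, at the stops (x of each of journal_a, journal_b in the frame of machine above 0.071 m and height (world z) of each of journal_a, journal_b below 0.1006 m and height (world z) of roller above 0.096 m), for 0.2 s.
2. the keeper yoke is fully forward over the journals (value of joint keeper above 0.0285 m), for 0.2 s.
At the end, for the whole second after the job is handed in: Both journals rest in their saddles (within 3.5 mm of the seat along the rails, within 2 mm in height), the roller is still, and the keeper is forward to within 3.5 mm of the end of its travel (all of step 1 and x of each of journal_a, journal_b in the frame of machine below 0.0785 m and value of joint keeper above 0.0285 m and linear speed of roller below 0.02 m/s); the robot touches nothing.
It fails at once if the roller ran free on the slope: faster than 0.1 m/s with no finger on it (x of roller in the frame of rails between 0.01 and 0.125 m and linear speed of roller above 0.1 m/s and contact force between the fingers and roller below 0.01 N).
It fails at once if the roller was lifted or knocked off the rails (a journal's axis more than 26 mm over the line of the slope; it is 12 mm on the slope, up to 19 mm on the level part) (z of any of journal_a, journal_b in the frame of rails above 0.026 m).
It fails at once if a bystander was moved more than 20 mm (distance of any of last, tin, tacks from where it was at the start of the episode above 0.02 m).
It also fails if it takes over 45 s, if anything falls off the work surface, if the arm or the gripper's body presses on something with over 40 N, if the wrist force passes 120 N, or if a joint passes its speed limit or range.

## Working session

There is one attempt and no reset: what is moved stays moved. The work goes in short steps, Python scripts to look and compute and a shell command to move; the robot and the scene stay as the last step left them, time stands still between calls to the robot, and variables do not carry over. Pictures are saved under pics/ and viewed, about 8 in all and at most 12, crops included, and the job is handed in when it is done.

```bash
mkdir -p pics; cat > h.py <<'E'
import numpy as np, cv2
from workcell import env, grab_frame, camera_params, spotter
def save(img,n): cv2.imwrite('pics/'+n,cv2.cvtColor(img,cv2.COLOR_RGB2BGR))
def P(name):
    c=camera_params(name); return [np.array(c[k],float) for k in('K','dist','rvec','tvec')]
def proj(c,pts): return cv2.projectPoints(np.array(pts,float).reshape(-1,1,3),c[2],c[3],c[0],c[1])[0].reshape(-1,2)
def ray(c,uv):
    n=cv2.undistortPoints(np.array(uv,float).reshape(1,1,2),c[0],c[1]).ravel()
    R=cv2.Rodrigues(c[2])[0]; return (-R.T@c[3].ravel()), R.T@np.array([n[0],n[1],1.])
def atz(c,uv,z):
    o,d=ray(c,uv); return o+d*(z-o[2])/d[2]
E
python3 - <<'E'
from h import *
s=env.state();print(s['time_s'],s['ee_pos'],s['ee_rot'],s['gripper_width'])
for n in('scene','side'):
    im=grab_frame(n);save(im,n+'0.png')
    for q in('machine','roller','keeper','last','tin','tacks'):
        print(n,q,[(np.round(d['box']).astype(int).tolist(),round(d['conf'],2)) for d in spotter.look_for(q,n)][:4])
    c=P(n);print((-cv2.Rodrigues(c[2])[0].T@c[3].ravel()).round(), c[0][0,0])
E
```

```text
0.0 [ 216.74163205 -532.04028912  213.12641081] [-1.79897275e+02 -2.03781845e-03  2.21650053e+01] 91.19256702508306
scene machine [([228, 191, 118, 82], 0.76)]
scene roller [([345, 168, 33, 40], 0.93), ([242, 195, 26, 42], 0.77), ([131, 253, 79, 60], 0.64)]
scene keeper [([327, 195, 16, 38], 0.65), ([244, 195, 26, 42], 0.34)]
scene last [([133, 177, 50, 60], 0.62)]
scene tin [([402, 201, 32, 41], 0.62), ([395, 261, 26, 22], 0.17)]
scene tacks []
[1527.  173.  808.] 439.21937293572313
side machine [([204, 200, 114, 87], 0.91)]
side roller [([292, 288, 71, 65], 0.6), ([216, 153, 38, 41], 0.59), ([254, 192, 53, 27], 0.55)]
side keeper [([214, 228, 52, 27], 0.95)]
side last [([293, 159, 75, 27], 0.61)]
side tin [([207, 306, 45, 53], 0.94)]
side tacks [([164, 295, 25, 25], 0.64)]
[ -43. 1115. 1094.] 543.4612985061316
```

View pics/scene0.png

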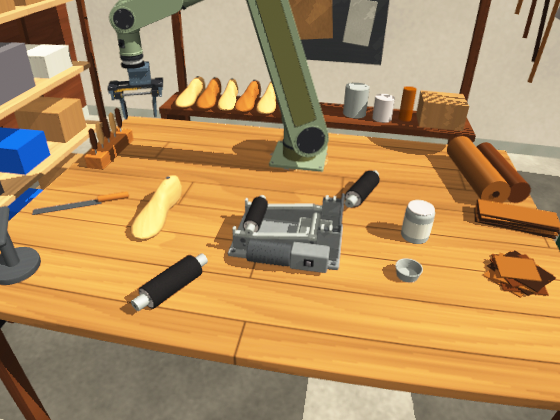

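View pics/side0.png

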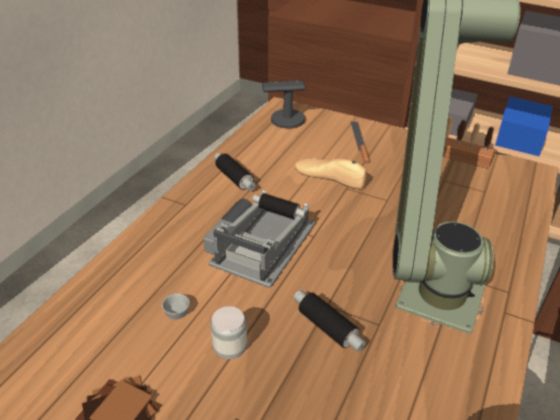

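```bash
python3 - <<'E'
from h import *
cs,cd=P('scene'),P('side')
for nm,c,uv,z in [('roller',cs,(255,216),90),('roller',cd,(280,206),90),('keep',cs,(335,214),125),('keep',cd,(240,241),125),('rl1',cs,(361,188),24),('rl1',cd,(328,320),24),('rl2',cs,(170,282),24),('rl2',cd,(235,173),24),('last',cs,(158,207),40),('last',cd,(330,172),40),('tin',cs,(418,222),52),('tin',cd,(229,332),52)]:
    print(nm,atz(c,uv,z).round())
w=P('wrist');print(-cv2.Rodrigues(w[2])[0].T@w[3].ravel(),cv2.Rodrigues(w[2])[0][2],w[0][0,0])
im=np.vstack([cv2.resize(grab_frame('scene')[180:285,215:360],None,fx=4,fy=4,interpolation=3)[:300*2],]);save(im,'c1.png')
E
```

```text
roller [552. -54.  90.]
roller [520. -45.  90.]
keep [548. 166. 125.]
keep [527. 182. 125.]
rl1 [232. 242.  24.]
rl1 [238. 244.  24.]
rl2 [ 785. -224.   24.]
rl2 [ 778. -216.   24.]
last [ 497. -375.   40.]
last [ 480. -352.   40.]
tin [435. 410.  52.]
tin [429. 411.  52.]
[ 282.15661996 -505.75772257  384.67105447] [-0.2324553  -0.09371252 -0.96808186] 313.3470555224905
```

View pics/c1.png

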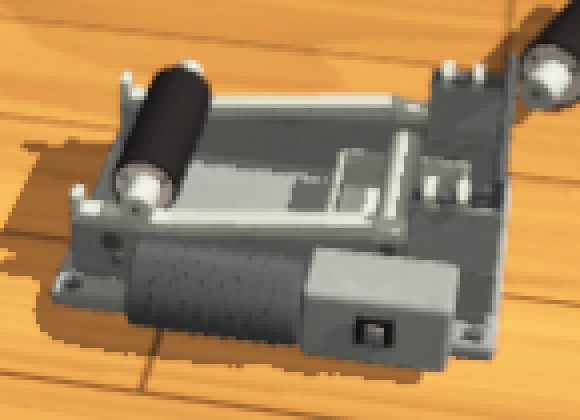

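The three look-alikes are one at scene (361,188) on the bench, one at scene (170,282) on the bench, and one at scene (255,216) lying on the machine's rails. The crop shows the rail roller is the smallest, with its journals on the rails, so it's the one I want. The motor and gearbox are on the world +x side, so machine +x is about world +y. Next I'll move the wrist camera above it.

```bash
python3 -m jog '0 0 6.8 6 10 1 1;0 0 6.8 6 10 1 1;0 0 6.8 6 10 1 1;0 0 6.8 6 10 1 1;0 0 6.8 6 10 1 1'; python3 -m jog '0 0 6.8 6.7 10 0 1;0 0 6.8 6.7 10 0 1;0 0 6.8 6.7 10 0 1;0 0 6.8 6.7 10 0 1;0 0 6.8 6.7 10 0 1'
```

```text
time_s: 1.38
ee_pos: [367.8, -280.4, 239.5]
ee_rot: [179.9, -0.0, 56.2]
force: [0.6, 0.2, 0.3]
gripper_width: 91.3
time_s: 2.0
ee_pos: [535.5, -30.3, 239.1]
ee_rot: [180.0, 0.0, 90.2]
force: [0.7, -1.1, -0.3]
gripper_width: 91.2
```

```bash
python3 - <<'E'
from h import *
w=P('wrist');im=grab_frame('wrist');save(im,'w1.png')
print(repr(w))
for q in('roller','keeper'):
    print(q,[(np.round(d['box']).tolist(),round(d['conf'],2)) for d in spotter.look_for(q,'wrist')][:4])
E
```

```text
[array([[313.34705552,   0.        , 280.68510485],
       [  0.        , 313.34705552, 211.01689439],
       [  0.        ,   0.        ,   1.        ]]), array([-0.0316947,  0.       ,  0.       ,  0.       ,  0.       ]), array([-2.88919963e+00, -6.29292758e-03, -1.31322445e-03]), array([-535.43958745,  -65.55148135,  406.09890149])]
roller [([194.0, 199.0, 164.0, 45.0], 0.85)]
keeper [([183.0, 0.0, 186.0, 26.0], 0.86)]
```

View pics/w1.png

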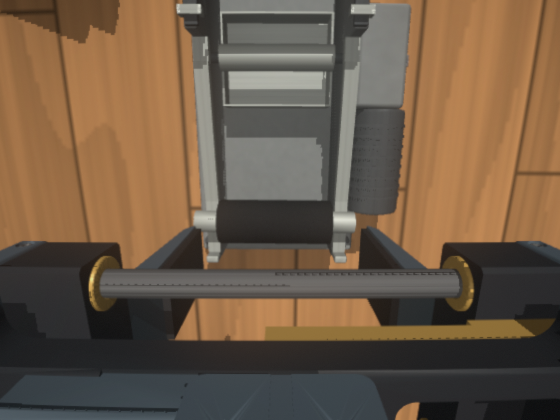

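The wrist view shows the roller from (194,222) to (357,222), square across the rails. The keeper yoke is at the top edge, around (276,12). I'll take a second view further uphill so I can triangulate.

```bash
python3 -m jog '0 0 0 0 2 0 1;0 0 0 0 4 0 1;0 0 0 0 4 0 1;0 0 0 0 4 0 1'; python3 - <<'E'
from h import *
w=P('wrist');im=grab_frame('wrist');save(im,'w2.png')
print(repr(w))
for q in('roller','keeper'):
    for d in spotter.trace(q,'wrist')[:2]:
        m=d['region'].astype(np.uint8);ys,xs=np.nonzero(m);print(q,d['conf'],d['box'],cv2.minAreaRect(np.column_stack([xs,ys]).astype(np.float32)))
E
```

```text
time_s: 2.65
ee_pos: [534.0, 66.1, 239.1]
ee_rot: [-180.0, 0.1, 90.1]
force: [0.3, -0.4, 0.7]
gripper_width: 91.0
[array([[313.34705552,   0.        , 280.68510485],
       [  0.        , 313.34705552, 211.01689439],
       [  0.        ,   0.        ,   1.        ]]), array([-0.0316947,  0.       ,  0.       ,  0.       ,  0.       ]), array([-2.88825697e+00, -3.41051774e-03,  2.70325633e-04]), array([-534.05886699,   28.59505207,  430.8460881 ])]
roller 0.87 [0.0, 0.7, 121.3, 83.6] ((55.39101791381836, 44.8638916015625), (136.0121612548828, 58.154991149902344), 21.571308135986328)
roller 0.64 [199.9, 297.6, 151.5, 24.4] ((276.0, 309.5), (25.0, 150.0), 90.0)
keeper 0.87 [181.4, 65.4, 188.8, 76.0] ((276.5, 104.0), (74.0, 189.0), 90.0)
```

View pics/w2.png

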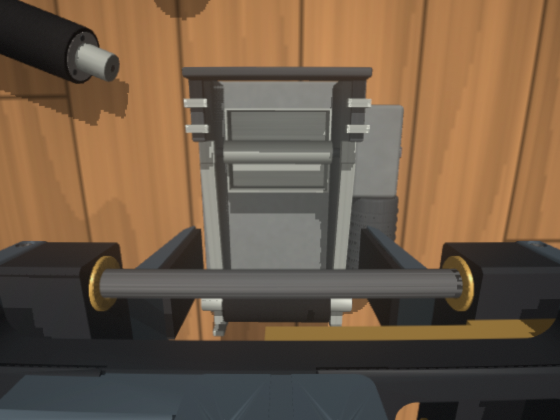

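```bash
python3 - <<'E'
from h import *
from scipy.optimize import least_squares
K=np.array([[313.34705552,0,280.68510485],[0,313.34705552,211.01689439],[0,0,1]]);D=np.array([-0.0316947,0,0,0,0])
w1=[K,D,np.array([-2.88919963,-6.29292758e-03,-1.31322445e-03]),np.array([-535.43958745,-65.55148135,406.09890149])]
w2=[K,D,np.array([-2.88825697,-3.41051774e-03,2.70325633e-04]),np.array([-534.05886699,28.59505207,430.8460881])]
for w in(w1,w2): print(-cv2.Rodrigues(w[2])[0].T@w[3])
def W(p,pts):
    c,s=np.cos(p[2]),np.sin(p[2]);return np.array(pts)@np.array([[c,s,0],[-s,c,0],[0,0,1]])+[p[0],p[1],p[3]]
def f(p):
    rx=p[4]
    a=proj(w2,W(p,[[151.6,78,137],[151.6,-78,137]]))-[[184,68],[371,68.5]]
    b=proj(w1,W(p,[[rx,86,82],[rx,-86,82]]))-[[194,222],[357,222]]
    return np.r_[a.ravel(),b.ravel(),(p[3])/2]
r=least_squares(f,[535,60,np.pi/2,0,-105]);p=r.x
print(p[:2],np.degrees(p[2]),p[3:],r.fun.round(2))
np.save('p.npy',p)
# overlay check
for w,n in((w1,'w1'),(w2,'w2')):
    im=cv2.imread(f'pics/{n}.png')
    M=[[151.6,y,137] for y in(78,-78)]+[[65.6,y,89.8] for y in(65,79,-65,-79)]+[[-75,y,70] for y in(65,79,-65,-79)]+[[-135,y,84] for y in(65,79,-65,-79)]+[[x,y,0] for x in(-155,155) for y in(-100,100)]+[[p[4],y,82] for y in(86,-86)]+[[87.6,y,112] for y in(65,79,-65,-79)]
    for u in proj(w,W(p,M)): cv2.circle(im,tuple(np.round(u).astype(int)),2,(0,0,255),-1)
    cv2.imwrite(f'pics/{n}o.png',im[:350])
a,b=[cv2.imread(f'pics/{n}o.png')[:,160:420] for n in('w1','w2')]
cv2.imwrite('pics/o.png',cv2.resize(np.hstack([a,b]),None,fx=1.5,fy=1.5))
E
```

```text
[535.12376387  40.2900508  409.79035549]
[533.94212069 136.89497737 409.67118396]
[530.54568745  34.35815141] 89.85313443714007 [ -0.87957646 -91.05228451] [-2.55 -0.06  2.14  0.36  3.25 -0.71 -2.7   0.33 -0.44]
```

View pics/o.png

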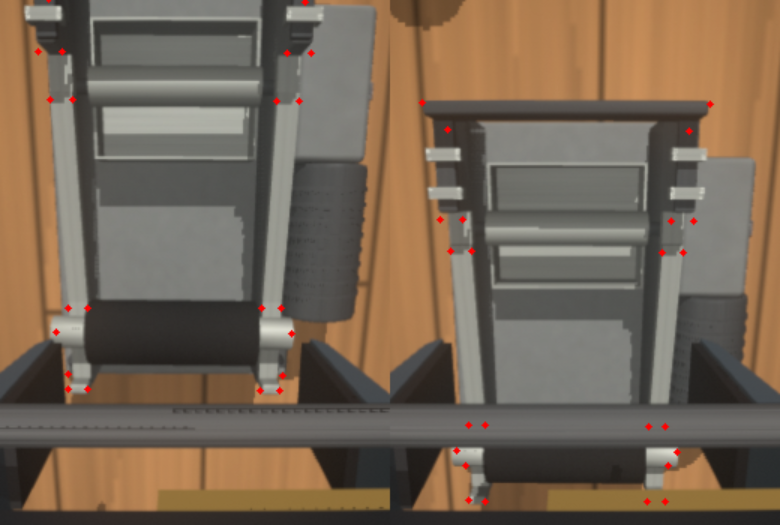

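The model dots land on the rails, crest, bar and base, so the pose holds up: centre (530.5, 34.4), yaw 89.85°, roller at world y ≈ -57. Next I'll take the fingers behind the roller, down, and gently forward until they touch.

```bash
python3 -m jog '0 0 -0.06 -0.16 -2 0 1;0 0 -0.06 -0.16 -4.4 0 1;0 0 -0.06 -0.16 -6.4 0 1;0 0 -0.06 -0.16 -7.3 0 1;0 0 -0.06 -0.16 -7.3 0 1'; python3 -m jog '0 0 0 0 0 -2 1;0 0 0 0 0 -4 1;0 0 0 0 0 -5.5 1;0 0 0 0 0 -6.5 1;0 0 0 0 0 -6.5 1'; python3 - <<'E'
from h import *
s=env.state();print(s['ee_pos'],s['force'])
a=grab_frame('wrist');b=grab_frame('scene')[180:285,215:360]
save(np.hstack([a[:,80:480],cv2.resize(b,(400,420),interpolation=cv2.INTER_AREA)]),'d.png')
E
```

```text
time_s: 3.42
ee_pos: [530.0, -117.5, 238.9]
ee_rot: [-180.0, 0.0, 89.6]
force: [-0.1, 0.1, -0.6]
gripper_width: 91.0
time_s: 4.05
ee_pos: [528.9, -114.2, 74.9]
ee_rot: [-179.7, -0.1, 89.9]
force: [0.0, 0.2, 0.5]
gripper_width: 91.1
[ 528.87803774 -114.18119408   74.87546035] [0.0070043  0.20063592 0.47215791]
```

View pics/d.png

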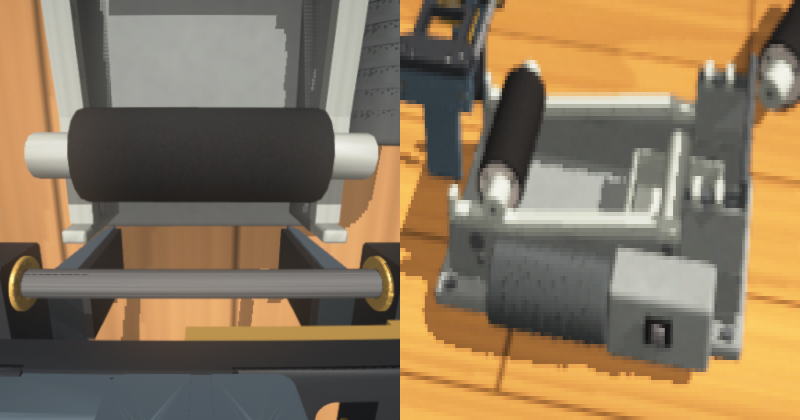

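The fingers are down behind the roller and clear of it. The roller is centred, with its barrel at columns 148–413 against the tool axis at 280. I'll move forward slowly until contact.

```bash
python3 -m jog '0 0 0 0 0.1 0 1;0 0 0 0 0.2 0 1;0 0 0 0 0.3 0 1;0 0 0 0 0.4 0 1;0 0 0 0 0.5 0 1'; python3 -m jog '0 0 0 0 0.1 0 1;0 0 0 0 0.2 0 1;0 0 0 0 0.3 0 1;0 0 0 0 0.4 0 1;0 0 0 0 0.5 0 1';  python3 -m jog '0 0 0 0 0.1 0 1;0 0 0 0 0.2 0 1;0 0 0 0 0.3 0 1;0 0 0 0 0.4 0 1;0 0 0 0 0.4 0 1'; python3 - <<'E'
from h import *
grab_frame('wrist')
for d in spotter.look_for('roller','wrist')[:2]: print(d)
E
```

```text
time_s: 4.78
ee_pos: [530.4, -102.3, 76.5]
ee_rot: [180.0, -0.0, 89.9]
force: [0.6, 0.8, 0.5]
gripper_width: 91.2
time_s: 5.4
ee_pos: [530.6, -90.2, 76.7]
ee_rot: [180.0, 0.0, 89.9]
force: [-0.3, -3.5, 1.3]
gripper_width: 90.8
time_s: 6.02
ee_pos: [530.4, -79.5, 76.4]
ee_rot: [180.0, -0.0, 89.9]
force: [-0.5, -0.6, 0.5]
gripper_width: 91.3
{'box': [108.1, 143.3, 341.6, 89.5], 'conf': 0.89}
```

The fingers are touching, and the roller is near the slope foot. Now I'll push up the slope at about 24 mm/s, rising at tan 8°.

```bash
R='' ; python3 -m jog '0 0 0 0 0.1 0.01 1;0 0 0 0 0.2 0.02 1;0 0 0 0 0.32 0.035 1;0 0 0 0 0.44 0.05 1;0 0 0 0 0.56 0.067 1'; python3 -m jog '0 0 0 0 0.12 0.017 1;0 0 0 0 0.24 0.034 1;0 0 0 0 0.36 0.05 1;0 0 0 0 0.48 0.067 1;0 0 0 0 0.6 0.084 1'; python3 -m jog '0 0 0 0 0.12 0.017 1;0 0 0 0 0.24 0.034 1;0 0 0 0 0.36 0.05 1;0 0 0 0 0.48 0.067 1;0 0 0 0 0.6 0.084 1'; python3 - <<'E'
from h import *
grab_frame('wrist')
for d in spotter.trace('roller','wrist')[:1]:
    ys,xs=np.nonzero(d['region']);print(d['conf'],d['box'])
    m=d['region']; 
    for c in(160,200,280,360,400): r=np.nonzero(m[:,c])[0];print(c,r.min() if len(r) else None,r.max() if len(r) else None)
E
```

```text
time_s: 6.75
ee_pos: [530.4, -65.9, 78.3]
ee_rot: [180.0, 0.0, 89.9]
force: [0.1, -4.1, 1.8]
gripper_width: 90.9
time_s: 7.38
ee_pos: [530.4, -50.8, 80.3]
ee_rot: [-180.0, -0.0, 89.9]
force: [-0.0, -4.6, 1.3]
gripper_width: 90.9
time_s: 8.0
ee_pos: [530.4, -35.9, 82.4]
ee_rot: [-180.0, 0.0, 89.9]
force: [-0.3, -4.4, 1.3]
gripper_width: 91.5
0.89 [107.3, 142.2, 344.2, 92.8]
160 143 225
200 140 230
280 140 231
360 141 230
400 150 220
```

The push is square and steady at about 4.5 N, so I'll continue.

```bash
python3 -m jog '0 0 0 0 0.12 0.017 1;0 0 0 0 0.24 0.034 1;0 0 0 0 0.36 0.05 1;0 0 0 0 0.48 0.067 1;0 0 0 0 0.6 0.084 1'; python3 -m jog '0 0 0 0 0.12 0.017 1;0 0 0 0 0.24 0.034 1;0 0 0 0 0.36 0.05 1;0 0 0 0 0.48 0.067 1;0 0 0 0 0.6 0.084 1'; python3 -m jog '0 0 0 0 0.12 0.017 1;0 0 0 0 0.24 0.034 1;0 0 0 0 0.36 0.05 1;0 0 0 0 0.48 0.067 1;0 0 0 0 0.6 0.084 1'; python3 -m jog '0 0 0 0 0.12 0.017 1;0 0 0 0 0.24 0.034 1;0 0 0 0 0.36 0.05 1;0 0 0 0 0.48 0.067 1;0 0 0 0 0.6 0.084 1'; python3 - <<'E'
from h import *
w=P('wrist');im=grab_frame('wrist')
for d in spotter.trace('roller','wrist')[:1]:
    print(d['conf'],d['box']);m=d['region']
    for c in(160,280,400): r=np.nonzero(m[:,c])[0];print(c,r.min() if len(r) else None,r.max() if len(r) else None)
save(im,'e.png')
E
```

```text
time_s: 8.72
ee_pos: [530.4, -20.8, 84.5]
ee_rot: [-180.0, 0.0, 89.9]
force: [0.8, -3.4, 0.6]
gripper_width: 91.2
time_s: 9.35
ee_pos: [530.4, -5.8, 86.6]
ee_rot: [180.0, -0.0, 89.9]
force: [0.3, -4.3, 1.4]
gripper_width: 91.6
time_s: 9.98
ee_pos: [530.4, 9.1, 88.7]
ee_rot: [180.0, 0.0, 89.9]
force: [-0.1, -4.3, 1.5]
gripper_width: 91.2
time_s: 10.6
ee_pos: [530.4, 24.2, 90.8]
ee_rot: [180.0, -0.0, 89.9]
force: [-1.0, -4.6, 1.1]
gripper_width: 90.9
0.68 [108.8, 142.9, 342.6, 89.2]
160 144 227
280 141 231
400 150 220
```

View pics/e.png

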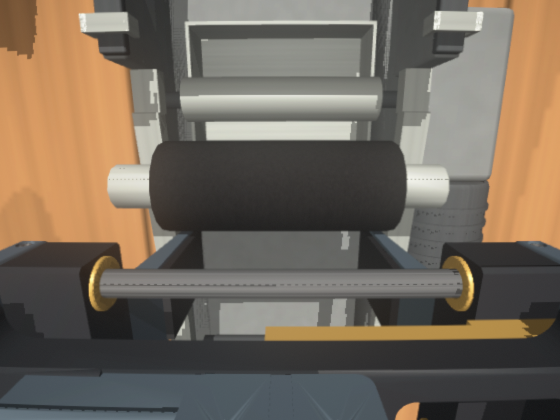

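The roller is square, with its barrel centre at (278,186). It's about 35 mm below the crest, where the rail steps at row ~110. I'll push two more calls, then slow down over the crest.

```bash
python3 -m jog '0 0 0 0 0.12 0.017 1;0 0 0 0 0.24 0.034 1;0 0 0 0 0.36 0.05 1;0 0 0 0 0.48 0.067 1;0 0 0 0 0.6 0.084 1'; python3 -m jog '0 0 0 0 0.12 0.017 1;0 0 0 0 0.24 0.034 1;0 0 0 0 0.36 0.05 1;0 0 0 0 0.48 0.067 1;0 0 0 0 0.6 0.084 1'; python3 -m jog '0 0 0 0 0.06 0.008 1;0 0 0 0 0.12 0.016 1;0 0 0 0 0.18 0.024 1;0 0 0 0 0.24 0.03 1;0 0 0 0 0.3 0.03 1'; python3 - <<'E'
from h import *
w=P('wrist');im=grab_frame('wrist')
for d in spotter.trace('roller','wrist')[:1]:
    print(d['conf'],d['box']);m=d['region']
    for c in(160,280,400): r=np.nonzero(m[:,c])[0];print(c,r.min() if len(r) else None,r.max() if len(r) else None)
E
```

```text
time_s: 11.32
ee_pos: [530.4, 39.2, 92.9]
ee_rot: [-180.0, 0.0, 89.9]
force: [-0.4, -3.2, 0.5]
gripper_width: 91.4
time_s: 11.95
ee_pos: [530.4, 54.2, 95.0]
ee_rot: [180.0, 0.0, 89.9]
force: [-0.2, -3.2, 1.6]
gripper_width: 91.1
time_s: 12.58
ee_pos: [530.4, 61.7, 95.7]
ee_rot: [180.0, -0.0, 89.8]
force: [0.2, -3.0, 1.3]
gripper_width: 91.1
0.89 [110.3, 141.8, 339.7, 91.4]
160 144 225
280 141 231
400 150 221
```

```bash
python3 -m jog '0 0 0 0 0.05 0 1;0 0 0 0 0.1 0 1;0 0 0 0 0.15 0 1;0 0 0 0 0.2 0 1;0 0 0 0 0.2 0 1';  python3 - <<'E'
from h import *
w=P('wrist');im=grab_frame('wrist');save(im,'f.png')
for d in spotter.trace('roller','wrist')[:1]:
    print(d['conf'],d['box']);m=d['region']
    for c in(160,280,400): r=np.nonzero(m[:,c])[0];print(c,r.min() if len(r) else None,r.max() if len(r) else None)
E
```

```text
time_s: 13.3
ee_pos: [530.3, 66.8, 95.6]
ee_rot: [-180.0, -0.0, 89.9]
force: [-0.1, 0.0, -0.9]
gripper_width: 91.1
0.86 [108.2, 131.0, 341.2, 90.1]
160 132 213
280 130 220
400 137 208
```

View pics/f.png

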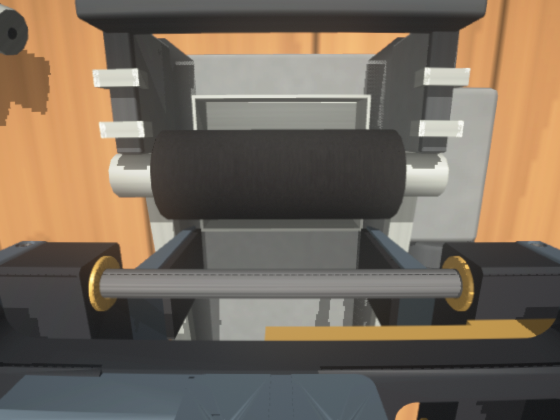

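The roller has gone over the crest into the saddles, 11 px ahead of the fingers and still square. I'll press it gently home against the stops to confirm.

```bash
python3 -m jog '0 0 0 0 0.05 0 1;0 0 0 0 0.1 0 1;0 0 0 0 0.15 0 1;0 0 0 0 0.2 0 1'; python3 -m jog '0 0 0 0 0.03 0 1;0 0 0 0 0.06 0 1;0 0 0 0 0.06 0 1'; python3 -m jog '0 0 0 0 0.03 0 1;0 0 0 0 0.06 0 1;0 0 0 0 0.06 0 1'; python3 - <<'E'
from h import *
grab_frame('wrist');d=spotter.trace('roller','wrist')[0];m=d['region']
for c in(160,280,400): r=np.nonzero(m[:,c])[0];print(c,r.min(),r.max())
E
```

```text
time_s: 13.9
ee_pos: [530.4, 71.6, 95.7]
ee_rot: [180.0, -0.0, 89.9]
force: [-0.4, -0.9, -0.0]
gripper_width: 91.2
time_s: 14.28
ee_pos: [530.4, 72.6, 95.7]
ee_rot: [180.0, 0.1, 89.9]
force: [-0.4, -3.5, 1.0]
gripper_width: 90.9
time_s: 14.65
ee_pos: [530.4, 72.8, 95.8]
ee_rot: [180.0, 0.2, 89.9]
force: [0.2, -7.5, 1.2]
gripper_width: 91.5Traceback (most recent call last):
  File "<stdin>", line 3, in <module>
    return umr_minimum(a, axis, None, out, keepdims, initial, where)
ValueError: zero-size array to reduction operation minimum which has no identity
```

The fingers stalled at y = 72.8 with 7.5 N, so the roller is against the stops. I'll back off, rise, and cross over the keeper to get behind it.

```bash
python3 -m jog '0 0 0 0 -0.2 0 1;0 0 0 0 -0.6 0 1;0 0 0 0 -0.6 1.5 1;0 0 0 0 -0.6 3 1;0 0 0 0 -0.6 4.4 1'; python3 -m jog '0 0 0 0 1.6 0 1;0 0 0 0 3.4 0 1;0 0 0 0 5.2 0 1;0 0 0 0 6.7 0 1;0 0 0 0 6.7 0 1'; python3 - <<'E'
from h import *
s=env.state();print(s['ee_pos'])
p=np.load('p.npy');a=grab_frame('wrist');d=spotter.look_for('roller','wrist');print([(np.round(x['box']).tolist(),round(x['conf'],2)) for x in d])
b=grab_frame('scene')[180:285,215:360]
c=grab_frame('side')[190:290,195:325]
save(np.hstack([cv2.resize(b,(400,300)),cv2.resize(c,(400,300))]),'g.png')
for n in('scene','side'):
    C=P(n); print(n,proj(C,[[530.5+q,111,98.8] for q in(-86,86)]).round(1).tolist())
E
```

```text
time_s: 15.38
ee_pos: [530.4, 59.4, 206.9]
ee_rot: [180.0, -0.0, 89.8]
force: [-0.6, 0.3, -0.3]
gripper_width: 91.2
time_s: 16.0
ee_pos: [530.2, 229.0, 205.4]
ee_rot: [-180.0, -0.1, 90.0]
force: [-1.2, -0.4, -0.0]
gripper_width: 91.2
[530.19220199 229.03022692 205.35126381]
[([1.0, 143.0, 127.0, 89.0], 0.82), ([193.0, 301.0, 173.0, 38.0], 0.75)]
scene [[317.8, 199.2], [311.2, 234.7]]
side [[279.2, 242.1], [225.4, 223.7]]
```

View pics/g.png

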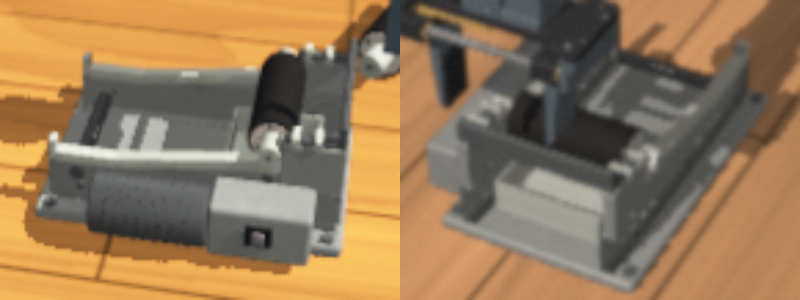

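The roller is still in the saddles after release: near journal at crop (268,145) in the scene view, barrel parallel to the bar. Now I'll go down behind the cross-bar.

```bash
python3 -m jog '0 0 0 0 0 -1.5 1;0 0 0 0 0 -3 1;0 0 0 0 0 -3.5 1;0 0 0 0 0 -3.5 1'; python3 -m jog '0 0 0 0 -0.1 0 1;0 0 0 0 -0.25 0 1;0 0 0 0 -0.4 0 1;0 0 0 0 -0.55 0 1;0 0 0 0 -0.7 0 1'; python3 -m jog '0 0 0 0 -0.1 0 1;0 0 0 0 -0.2 0 1;0 0 0 0 -0.3 0 1;0 0 0 0 -0.4 0 1;0 0 0 0 -0.5 0 1'
```

```text
time_s: 16.7
ee_pos: [530.5, 226.3, 118.1]
ee_rot: [-180.0, 0.0, 89.8]
force: [0.4, 0.5, -0.2]
gripper_width: 91.3
time_s: 17.32
ee_pos: [530.4, 209.2, 118.3]
ee_rot: [180.0, -0.0, 89.9]
force: [-0.1, -0.8, -0.9]
gripper_width: 91.0
time_s: 17.95
ee_pos: [530.4, 197.1, 118.2]
ee_rot: [180.0, -0.0, 89.9]
force: [0.7, 2.0, -0.4]
gripper_width: 91.4
```

The fingers are on the bar at about 2 N. I'll push on to the end of travel, which should be near y ≈ 171.

```bash
python3 -m jog '0 0 0 0 -0.1 0 1;0 0 0 0 -0.2 0 1;0 0 0 0 -0.3 0 1;0 0 0 0 -0.4 0 1;0 0 0 0 -0.5 0 1'; python3 -m jog '0 0 0 0 -0.08 0 1;0 0 0 0 -0.16 0 1;0 0 0 0 -0.24 0 1;0 0 0 0 -0.3 0 1;0 0 0 0 -0.3 0 1';  python3 -m jog '0 0 0 0 -0.06 0 1;0 0 0 0 -0.12 0 1;0 0 0 0 -0.16 0 1;0 0 0 0 -0.16 0 1'
```

```text
time_s: 18.58
ee_pos: [530.4, 184.3, 118.2]
ee_rot: [180.0, -0.0, 89.9]
force: [-0.8, 3.3, -0.2]
gripper_width: 91.2
time_s: 19.2
ee_pos: [530.4, 176.7, 118.2]
ee_rot: [180.0, 0.0, 89.9]
force: [-0.0, 1.7, -0.9]
gripper_width: 91.1
time_s: 19.7
ee_pos: [530.4, 175.7, 118.3]
ee_rot: [180.0, -0.3, 89.9]
force: [-0.5, 10.0, -2.2]
gripper_width: 91.3
```

The fingers stalled at 175.7 with 10 N, which could be the end or about 3 mm short of it. I'll press a little harder to see if it gives.

```bash
python3 -m jog '0 0 0 0 -0.04 0 1;0 0 0 0 -0.08 0 1;0 0 0 0 -0.08 0 1'; python3 - <<'E'
from h import *
w=P('wrist');im=grab_frame('wrist');d=spotter.trace('roller','wrist');print([(np.round(x['box']).tolist(),round(x['conf'],2)) for x in d])
b=grab_frame('scene')[190:250,285:365]
c=grab_frame('side')[200:275,200:300]
save(np.hstack([cv2.resize(b,(400,300)),cv2.resize(c,(400,300))]),'i.png')
E
```

```text
time_s: 20.08
ee_pos: [530.5, 175.5, 118.4]
ee_rot: [180.0, -0.5, 89.9]
force: [-0.9, 15.8, -2.8]
gripper_width: 91.0
[([180.0, 309.0, 200.0, 34.0], 0.95), ([0.0, 123.0, 74.0, 79.0], 0.71)]
```

View pics/i.png

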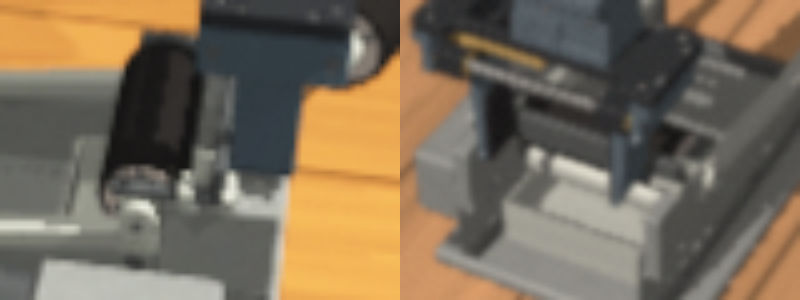

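It's a hard stop at 15.8 N. I'll release and measure the bar from the same camera position as the earlier view 2.

```bash
python3 -m jog '0 0 0 0 0.5 0 1;0 0 0 0 1 0 1;0 0 0 0 1 2 1;0 0 0 0 1 4 1;0 0 0 0 1 4.8 1'; python3 -m jog '0 0 0 0.14 -2 0 1;0 0 0 0.14 -4 0 1;0 0 0 0.14 -5.2 0 1;0 0 0 0.14 -5.2 0 1;0 0 0 0.14 -5.2 0 1'; python3 - <<'E'
from h import *
w=P('wrist');im=grab_frame('wrist');save(im,'k.png')
import pickle;pickle.dump(w,open('wk.pkl','wb'))
p=np.load('p.npy')
print(-cv2.Rodrigues(w[2])[0].T@w[3].ravel())
for t in(0,24,28,32):
    print(t,proj(w,[[p[0]-78,p[1]+151.6-t,136.1],[p[0]+78,p[1]+151.6-t,136.1],[p[0]-78,p[1]+143.6-t,136.1]]).round(1).tolist())
print('roller axis home',proj(w,[[p[0]+q,p[1]+74.6,98] for q in(-86,86)]).round(1).tolist())
for q in('keeper','roller'): print(q,[(np.round(x['box'],1).tolist(),round(x['conf'],2)) for x in spotter.look_for(q,'wrist')])
cv2.imwrite('pics/k2.png',cv2.resize(cv2.cvtColor(im,cv2.COLOR_RGB2BGR)[40:240,160:400],None,fx=3,fy=3,interpolation=cv2.INTER_NEAREST)[:600])
E
```

```text
time_s: 20.9
ee_pos: [531.7, 196.2, 241.7]
ee_rot: [179.7, -0.0, 89.8]
force: [0.7, 0.3, -0.1]
gripper_width: 91.0
time_s: 21.52
ee_pos: [533.9, 66.4, 238.2]
ee_rot: [180.0, -0.0, 89.9]
force: [0.2, -0.2, -0.2]
gripper_width: 91.2
[534.16978511 136.99423107 408.92145206]
0 [[180.2, 69.1], [372.3, 68.5], [180.9, 79.6]]
24 [[182.3, 100.1], [370.5, 99.5], [183.0, 110.1]]
28 [[182.7, 105.1], [370.2, 104.6], [183.4, 115.1]]
32 [[183.0, 110.1], [369.9, 109.6], [183.7, 120.0]]
roller axis home [[190.1, 160.2], [364.4, 159.7]]
keeper [([181.0, 99.7, 188.9, 74.9], 0.58)]
roller [([0.0, 0.2, 119.3, 86.2], 0.75), ([186.8, 132.4, 180.2, 47.4], 0.57)]
```

View pics/k2.png

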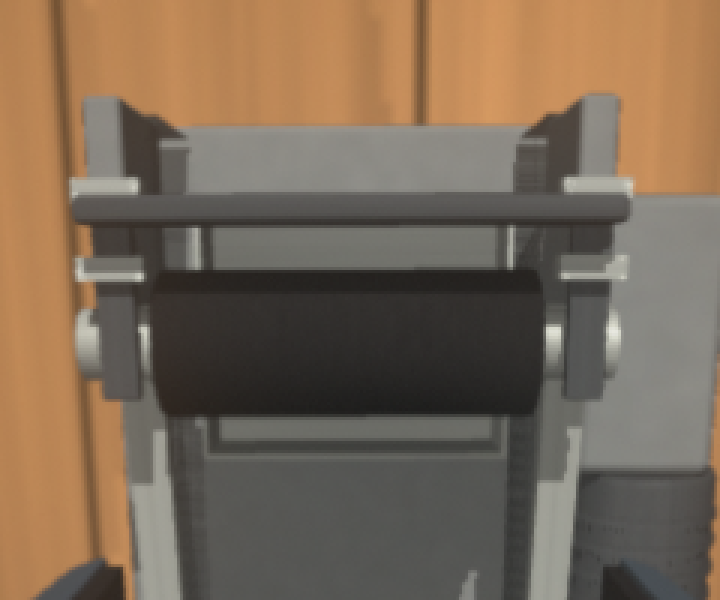

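The yoke arms lie over both journals, reaching past them in the crop at (122,395) and (585,395). The bar's back edge is near row 105. I'll compare bar edges sub-pixel between view 2 and this one to get the travel.

```bash
python3 - <<'E'
from h import *
import pickle
wk=pickle.load(open('wk.pkl','rb'))
w2=[wk[0],wk[1],np.array([-2.88825697,-3.41051774e-03,2.70325633e-04]),np.array([-534.05886699,28.59505207,430.8460881])]
for n,w,r in(('w2',w2,(55,95)),('k',wk,(92,130))):
    g=cv2.imread(f'pics/{n}.png').astype(float).mean(2)
    for cols in((215,230),(310,325),(245,260)):
        print(n,cols,r[0],g[r[0]:r[1],cols[0]:cols[1]].mean(1).round().astype(int).tolist())
for w,n in((w2,'w2'),(wk,'k')): print(n,[[round(atz(w,(275,v),z)[1],1) for v in ((66,67,68,69,70) if n=='w2' else (103,104,105,106,107))] for z in(137,134)])
E
```

```text
w2 (215, 230) 55 [131, 132, 132, 132, 132, 132, 132, 132, 132, 132, 131, 120, 91, 86, 84, 83, 82, 81, 80, 74, 61, 51, 45, 45, 47, 70, 100, 111, 108, 100, 98, 106, 109, 99, 92, 91, 90, 90, 90, 91]
w2 (310, 325) 55 [139, 140, 140, 140, 140, 140, 140, 140, 140, 140, 139, 124, 98, 91, 89, 87, 85, 83, 81, 74, 63, 53, 48, 47, 48, 66, 110, 132, 135, 132, 131, 131, 131, 131, 131, 131, 131, 131, 132, 132]
w2 (245, 260) 55 [130, 130, 130, 129, 130, 130, 130, 130, 130, 130, 129, 114, 92, 88, 86, 84, 83, 82, 80, 73, 61, 51, 47, 46, 50, 78, 115, 134, 136, 133, 131, 131, 132, 131, 132, 132, 132, 132, 132, 132]
k (215, 230) 92 [115, 114, 114, 114, 114, 114, 114, 114, 114, 114, 114, 112, 103, 93, 90, 88, 86, 86, 85, 83, 74, 60, 49, 61, 98, 97, 96, 96, 98, 101, 101, 101, 101, 101, 102, 102, 100, 87]
k (310, 325) 92 [137, 138, 138, 138, 138, 137, 137, 137, 136, 136, 136, 131, 96, 91, 92, 90, 88, 86, 83, 80, 67, 54, 55, 85, 113, 115, 114, 114, 113, 113, 113, 112, 111, 113, 112, 111, 104, 78]
k (245, 260) 92 [138, 138, 138, 138, 138, 138, 138, 137, 137, 137, 137, 132, 104, 94, 90, 89, 86, 85, 84, 81, 70, 57, 52, 75, 110, 114, 114, 114, 114, 113, 111, 112, 111, 110, 110, 110, 109, 93]
w2 [[np.float64(187.3), np.float64(186.5), np.float64(185.8), np.float64(185.0), np.float64(184.3)], [np.float64(187.8), np.float64(187.1), np.float64(186.3), np.float64(185.5), np.float64(184.8)]]
k [[np.float64(159.1), np.float64(158.3), np.float64(157.5), np.float64(156.7), np.float64(155.9)], [np.float64(159.3), np.float64(158.5), np.float64(157.7), np.float64(156.9), np.float64(156.1)]]
```

The image estimate of the travel is 28.6–30.5 mm, and the limit is 28.5 mm, so it's too close to accept. To rule out an open finger having caught on a guide, I'll push again at the bar's middle, with the fingers shut and a little higher.

```bash
python3 -m jog '0 0 0 -0.14 1.8 0 0;0 0 0 -0.14 3.6 0 0;0 0 0 -0.14 5 0 0;0 0 0 -0.14 5.6 0 0;0 0 0 -0.14 5.6 0 0' 20; python3 -m jog '0 0 0 0 0 -1.5 0;0 0 0 0 0 -3 0;0 0 0 0 0 -4.4 0;0 0 0 0 0 -4.4 0'; python3 -m jog '0 0 0 0 -0.3 0 0;0 0 0 0 -0.6 0 0;0 0 0 0 -0.8 0 0;0 0 0 0 -1 0 0;0 0 0 0 -1 0 0'; python3 -m jog '0 0 0 0 -0.1 0 0;0 0 0 0 -0.2 0 0;0 0 0 0 -0.2 0 0'
```

```text
time_s: 22.3
ee_pos: [530.2, 206.6, 238.0]
ee_rot: [-180.0, 0.0, 90.0]
force: [0.6, 0.2, 0.1]
gripper_width: 44.0
time_s: 22.8
ee_pos: [528.6, 204.0, 125.9]
ee_rot: [-179.7, 0.2, 89.8]
force: [0.1, -0.0, 0.7]
gripper_width: 4.3
time_s: 23.42
ee_pos: [530.5, 180.6, 128.5]
ee_rot: [180.0, -0.0, 89.8]
force: [0.2, 0.6, 0.5]
gripper_width: 0.7
time_s: 23.8
ee_pos: [530.4, 175.9, 128.1]
ee_rot: [-180.0, 0.0, 89.9]
force: [-0.2, -0.2, 0.4]
gripper_width: 1.0
```

```bash
python3 -m jog '0 0 0 0 -0.05 0 0;0 0 0 0 -0.1 0 0;0 0 0 0 -0.1 0 0'; python3 -m jog '0 0 0 0 -0.05 0 0;0 0 0 0 -0.1 0 0;0 0 0 0 -0.1 0 0'; python3 -m jog '0 0 0 0 -0.1 0 0;0 0 0 0 -0.15 0 0;0 0 0 0 -0.15 0 0'
```

```text
time_s: 24.18
ee_pos: [530.5, 175.5, 128.3]
ee_rot: [180.0, -0.2, 89.8]
force: [-0.9, 7.1, -1.3]
gripper_width: 0.5
time_s: 24.55
ee_pos: [530.5, 175.4, 128.4]
ee_rot: [180.0, -0.5, 89.7]
force: [-0.8, 13.7, -1.4]
gripper_width: 0.2
time_s: 24.92
ee_pos: [530.5, 175.2, 128.5]
ee_rot: [179.9, -0.9, 89.7]
force: [-1.7, 24.1, -2.5]
gripper_width: 0.3
```

With the fingers shut, at the bar's middle and higher, it stops at the same place (175.4) under 24 N. That is the end of travel, not a finger catching. I'll retreat, let the arm settle, and make a last check.

```bash
python3 -m jog '0 0 0 0 0.6 0 0;0 0 0 0 1 0 0;0 0 0 0 1 2 0;0 0 0 0 1 3.6 0;0 0 0 0 1 4.4 0'; python3 -m jog '0 0 0 0 -2 0 0;0 0 0 0 -4 0 0;0 0 0 0 -5.2 0 0;0 0 0 0 -5.2 0 0;0 0 0 0 -5.2 0 0'; python3 -m jog '0 0 0 0 0 0 0;0 0 0 0 0 0 0;0 0 0 0 0 0 0'; python3 - <<'E'
from h import *
w=P('wrist');im=grab_frame('wrist');g=im.astype(float).mean(2)
for cols in((245,260),(310,325)):
    s=g[:,cols[0]:cols[1]].mean(1); print('bar rows',90,s[90:125].round().astype(int).tolist()); print('barrel',126,s[126:185].round().astype(int).tolist())
for v in range(100,112,2): print(v,atz(w,(275,v),136.9)[1].round(1),end=' ')
print()
o=-cv2.Rodrigues(w[2])[0].T@w[3].ravel();print('cam',o)
for Y in(105,108,111,114):  # barrel silhouette rows: tangent directions
    a=np.array([Y-o[1],98.8-o[2]]);L=np.hypot(*a);t=np.arcsin(24/L);th=np.arctan2(a[1],a[0])
    r=[]
    for sg in(-1,1):
        q=o[1:]+ (L*np.cos(t))*np.array([np.cos(th+sg*t),np.sin(th+sg*t)]); r.append(proj(w,[[o[0],q[0],q[1]]])[0][1].round(1))
    print(Y,r)
print(env.state()['force'])
base={'last':None}
for q in('last','tin','tacks'):
  for n in('scene','side'):
    grab_frame(n);print(n,q,[(np.round(x['box']).astype(int).tolist(),round(x['conf'],2)) for x in spotter.look_for(q,n)][:1])
E
```

```text
time_s: 25.55
ee_pos: [531.3, 192.1, 240.8]
ee_rot: [179.8, -0.0, 89.9]
force: [-0.5, -0.3, -0.1]
gripper_width: 0.3
time_s: 26.18
ee_pos: [530.4, 62.5, 238.2]
ee_rot: [180.0, -0.0, 89.8]
force: [-0.5, 0.8, 0.1]
gripper_width: 0.6
time_s: 26.55
ee_pos: [530.4, 62.7, 238.2]
ee_rot: [180.0, -0.0, 89.9]
force: [1.2, -0.2, 0.3]
gripper_width: 0.5
bar rows 90 [137, 137, 137, 137, 137, 137, 137, 137, 134, 116, 94, 90, 88, 86, 84, 84, 82, 75, 60, 49, 53, 81, 109, 113, 114, 113, 113, 113, 112, 111, 111, 110, 109, 109, 108]
barrel 126 [46, 34, 35, 35, 34, 35, 35, 39, 46, 47, 48, 47, 47, 47, 47, 46, 46, 46, 46, 46, 45, 45, 45, 44, 44, 43, 43, 42, 42, 41, 41, 40, 39, 39, 38, 38, 37, 36, 36, 35, 34, 33, 33, 32, 32, 31, 31, 31, 43, 79, 103, 106, 107, 108, 107, 107, 106, 92, 72]
bar rows 90 [137, 138, 137, 137, 137, 136, 136, 136, 133, 110, 94, 92, 90, 88, 86, 84, 82, 73, 59, 48, 58, 95, 113, 115, 115, 113, 114, 113, 113, 113, 112, 111, 112, 111, 106]
barrel 126 [43, 35, 35, 35, 35, 35, 36, 40, 47, 48, 48, 48, 48, 48, 48, 47, 47, 48, 47, 47, 46, 46, 45, 45, 45, 44, 44, 44, 43, 42, 41, 41, 41, 40, 40, 38, 38, 37, 37, 37, 35, 34, 34, 33, 32, 32, 31, 33, 52, 85, 103, 105, 105, 106, 105, 105, 104, 89, 67]
100 157.7 102 156.2 104 154.6 106 153.0 108 151.4 110 149.8 
cam [530.55803361 133.34402638 408.81597467]
105 [np.float64(184.6), np.float64(135.0)]
108 [np.float64(181.6), np.float64(131.8)]
111 [np.float64(178.6), np.float64(128.6)]
114 [np.float64(175.6), np.float64(125.4)]
[-0.13249354 -0.49307863  0.07020962]
scene last [([129, 174, 50, 66], 0.57)]
side last [([293, 158, 75, 31], 0.72)]
scene tin [([401, 200, 32, 41], 0.71)]
side tin [([207, 306, 42, 52], 0.66)]
scene tacks [([394, 261, 28, 24], 0.94)]
side tacks [([162, 293, 23, 24], 0.88)]
```

```bash
python3 -c "
from workcell import env
print(env.job_done())"
```

```text
the job is handed in; nothing more can be done
None
```

The roller is home in the saddles against the stops, the keeper yoke is fully forward over the journals, and the job is handed in at about 27 s of the 45 s allowed.

**How it went:** I pushed the roller squarely up the rails with spread fingers at about 24 mm/s, and it stayed in contact at 3–4.6 N until it dropped over the crest. I pressed it against the stops with 7.5 N, then pushed the keeper forward from behind.

**Last checks:**
- **Keeper:** the bar hit a hard stop at the same place twice. Once was with open fingers at 16 N, once with shut fingers, higher up, at 24 N. In the wrist picture the yoke arms reach past both journals.
- **Seating:** in a picture taken with the arm still, the bar's back face is 44.4 mm uphill of the roller axis. It should be 44–45 mm with both home.
- **Bystanders:** the last, tin and tacks are within a few pixels of where they started. The tacks were only found in one camera view at the start, so they were compared in that view only.
- **Robot:** the arm is clear above the machine and touching nothing.

**One check disagreed:** comparing the bar's position before and after gave only 28.6 mm of keeper travel, just above the 28.5 mm limit. I trust that figure less because the first picture was taken while the arm was still settling. The second push and the still-arm measurement both put the keeper at the end of its 32 mm travel.

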